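# Ease the wedge from under the draining board

## Task

The upturned glass has drained, so the board it stands on is to come down level. First move the steel jigger out of the wedge's way and stand it in the middle of the coasters; then work the wooden wedge straight back out from under the board in small tugs of about 2 cm, stopping for about half a second after each, so that the board comes down gently with the glass, untouched, still standing on it. Finally lay the wedge flat side down, lengthwise and centred, on top of the low white riser beside the coasters, with nothing overhanging, and leave the cup and the roll of tape beside the wedge where they are.

Things in the scene. Friction and masses are not known exactly. Their poses are not given: they have to be found in the camera images.
- drainer: Fixed low wooden frame of the draining stand, 230 x 292 mm, 39 mm high at its hinges. Origin: on the worktop under the middle of the board; x points from the board's raised front edge to its hinge, y along the hinge. The frame is open underneath at the front, where the wedge goes in (rails only at y = +-137 mm and along the back). Its place and heading vary.
- drain_board (a joint): Angle (rad) of the heavy wooden board, 220 (x) x 300 (y) x 16 mm, 1.3 to 2.5 kg, hinged along its back edge 110 mm behind the drainer's origin, 28 mm up. 0 = level on its stop, underside 20 mm above the worktop. It starts near 0.12.
- board_front (a point): Middle of the board's lower front edge, 110 mm in front of the drainer's origin; it moves with the board. At the start it is held 46 mm above the worktop by the wedge (board's top there 62 mm).
- wedge: Loose plain wooden wedge, 165 mm long, 32 mm wide, 0.15 kg. Origin: middle of its flat underside; +x points to the thin tip. From the tip (x = +82.5 mm, 8 mm high) its top rises evenly over 105 mm to 50 mm at x = -22.5 mm. At the start the board's front edge rests on this slope about 95 mm from the tip, and the wedge points to the hinge within 0.12 rad.
- wedge_grip (a point): Centre of the wedge's tail block, the part to grip across its 32 mm width: 60 mm long, 50 mm high, on the wedge's middle line, 52.5 mm behind its origin, 25 mm up. Drawn straight back (wedge -x) the wedge lets the board's edge down 0.4 mm a mm: level after about 65 mm, tip out after about 95 mm. Drawing takes roughly 5 to 20 N; board weight and friction vary.
- jigger: Loose double-cone steel bar measure standing upright in front of the wedge's tail, in its way: 43 mm across at top and bottom, 73 mm high, 0.09 kg. For gripping it is as wide as its ends all the way up. Origin: middle of its foot.
- coasters: Fixed round stack of pulp coasters, 96 mm across, 12 mm high. Origin: middle of its underside. Changes places with the riser.
- riser: Fixed low white display riser on the left beside the coasters (not one of those at the back), a plain block 100 (x) x 220 (y) x 62 mm. Origin: middle of its underside; its long side runs along its y.
- glass: Upturned clear tumbler standing on the board, 78 mm across the rim below, 92 mm high, 0.22 kg. Origin: middle of its lower end; z up. Not to be handled.
- juice_cup: Loose steel cup beside the wedge's tail, 65 mm across, 57 mm high, its middle 110 mm to one side of the wedge's middle line. Origin: middle of its foot. To be left alone.
- tape: Loose roll of masking tape lying flat on the other side of the wedge's tail, 96 mm across, 25 mm high, its middle 110 mm from the wedge's middle line. Origin: middle of its underside. To be left alone.
Not all that is in view belongs to the job. Several things have the shape of the jigger; the one meant has the colours described above.

How it is judged:
On the way, in this order (a step that is already met when the one before it is completed fails the run):
1. the jigger stands on the coasters (horizontal distance between jigger and coasters below 0.028 m and z of jigger in the frame of coasters between 0.008 and 0.016 m and angle between jigger's own z axis and vertical below 0.1 rad and contact force between the fingers and jigger below 0.2 N), for 0.2 s.
2. after a first small tug the wedge is 8 to 31 mm from where it started and has stopped, the board still resting on it (distance of wedge from where it was at the start of the episode between 0.008 and 0.031 m and value of joint drain_board above 0.05 rad and linear speed of wedge below 0.01 m/s and angular speed of wedge below 0.1 rad/s), for 0.2 s.
3. after further tugging the wedge is 31 to 58 mm from where it started and has stopped again (distance of wedge from where it was at the start of the episode between 0.031 and 0.058 m and value of joint drain_board above 0.01 rad and linear speed of wedge below 0.01 m/s and angular speed of wedge below 0.1 rad/s), for 0.2 s.
4. the wedge is right out and the board is down level (distance of wedge from where it was at the start of the episode above 0.09 m and value of joint drain_board below 0.01 rad), for 0.2 s.
At the end, for the whole second after the job is handed in: Board level (0.01 rad), the glass upright on it (0.06 rad); wedge still and flat on the riser, lengthwise within 0.2 rad, centred within 34 mm across and 30 mm along; jigger upright on the coasters, centred within 28 mm (horizontal distance between jigger and coasters below 0.028 m and z of jigger in the frame of coasters between 0.008 and 0.016 m and angle between each of jigger, wedge's own z axis and vertical below 0.1 rad and angle between glass's own z axis and vertical below 0.06 rad and height (world z) of glass above 0.03 m and linear speed of each of glass, jigger below 0.02 m/s and value of joint drain_board below 0.01 rad and x of wedge in the frame of riser between -0.034 and 0.034 m and y of wedge in the frame of riser between -0.03 and 0.03 m and z of wedge in the frame of riser between 0.058 and 0.066 m and angle between the x axis of wedge and the y axis of riser, either way round below 0.2 rad and linear speed of wedge below 0.01 m/s and angular speed of wedge below 0.1 rad/s); the robot touches nothing.
It fails at once if the board drops (falls faster than 0.5 rad/s) (velocity of joint drain_board below -0.5 rad/s).
It fails at once if the board is lifted by more than 0.04 rad above its start (value of joint drain_board above 0.165 rad).
It fails at once if a glass tips over or slides more than 40 mm (angle between glass's own z axis and vertical above 0.5 rad or distance of glass from where it was at the start of the episode above 0.04 m).
It fails at once if the robot touches a glass (contact force between any of the arm, the fingers and glass above 0.5 N).
It fails at once if the cup or the tape is moved more than 30 mm (distance of any of juice_cup, tape from where it was at the start of the episode above 0.03 m).
It also fails if it takes over 61 s, if anything falls off the work surface, if the arm or the gripper's body presses on something with over 40 N, if the wrist force passes 120 N, or if a joint passes its speed limit or range.

## Robot

A 7-joint arm with a two-finger parallel gripper is mounted at the origin on a cart in front of the work surface, level with it; the furniture and walls round the work are solid. World frame = base frame: x ahead of the robot, y to its left, z up, the work surface at z = 0. Lengths are in m, angles in rad, forces in N, time in s.
With the tool pointing down it reaches from about 0.4 to 0.85 m from the base axis. Payload 10.4 kg.
Tool frame: the origin (TCP) lies on the centre line of the jaws, within the pads' length; the fingertips stand 22 mm ahead of it and the grasp point (between the pads) lies 3 mm ahead of it; y points along the fingers, x is the direction in which the jaws open and shut, and the axes are right-handed (so a half turn about y gives the same grasp; the last joint's range is limited). The gripper opens to 85 mm and grips with 20 to 120 N. Pads are 22 mm wide; open, the fingers measure 114 mm over their backs; the gripper's body (76 mm by 85 mm) begins 54 mm behind the grasp point. The pads swing forward as they close: fully open they stand 13 mm farther back than shut.
Start: joints at [-1.151, 0.332, -0.065, 1.46, 0.022, 1.35, -0.088], TCP at [0.268, 0.565, 0.253] pointing down, gripper open.
Joint ranges: [-2.6, 2.6], [-0.5, 2.12], [-1.47, 1.34], [0.16, 2.42], [-1.27, 4.41], [0.06, 2.06], [-2.6, 2.6]. Speed limits (rad/s): [2.22, 2.22, 2.79, 2.79, 3.14, 3.14, 3.14].

## Interface

Orientations are given as a unit quaternion [w, x, y, z].
In Python, from plant import status, vision, robot gives the robot as it stands.
- The arm moves only by the tool send_rows, never from a script. Its argument "rows" is a list that holds one entry, the list of rows, each a list of 7 numbers: the finger opening in mm, from 0 to 85.4, then the shift along the world's x, y, z in mm, then the turn, a rotation vector about the world's x, y, z in rad. In form: [[[gripper, dx, dy, dz, rx, ry, rz], ...]]. A call has 1 to 8 rows; each row shifts and turns the commanded pose from where the row before left it; what a row does not reach is not made up. A row lasts 1/10 s, in which the tool goes at most 50 mm and 8.59 degrees, less where a joint would pass 70% of its speed; a pose out of reach is approached as far as the arm can. A call is refused whole if a number of a shift passes 50 or a number of a turn 0.15, either way. A call with a gripper value outside its range is refused whole. The fingers move at their own pace and stop on an object; the grip force is fixed at half the most. Time passes only in rows, so rows that do not move let the fingers close. It gives the time, the measured TCP pose, the force and the opening at its end, in the units of the state.
- status.read_state(): the state, without advancing time (a new reading comes with each control period).
- vision.snapshot(name): name is "scene" or "top"; returns a dict with "frame" (480x640x3 uint8, red, green, blue), "fx", "fy", "cx", "cy" (pixels), "dist" ([k1, k2, p1, p2, k3] as OpenCV has them; the pictures are not rectified), "R" (3x3) and "t" (3): a world point X has camera coordinates R X + t. Camera axes: x right, y down, z forward; pixel columns grow to the right and rows downward; lengths in m; the calibration is good to about 2 mm. A picture is of the moment at which its call begins. There is no depth.
- robot.hand_in(): hands the job in, once; it reports no verdict.
The state is a dict: "clock": time; "q": joint angles; "joint_vel": joint speeds; "joint_efforts": joint torques, N m; "tcp_pos": TCP position; "tool_rot": TCP orientation; "contact_force": force on the tool from outside, world axes, zero at the start; "moment": the same for the moment, N m; "grip_width": finger opening in m.
Only numpy, scipy, OpenCV 4.12 (cv2) and the standard library are available. Lean on these libraries where they do the work, as an engineer would, in place of code of your own. Each camera call takes 0.05 s, during which the arm holds its last target.

## Working session

There is one attempt and no reset: what is moved stays moved. The work goes in short steps, Python scripts to look and compute and a tool call to move; the robot and the scene stay as the last step left them, time stands still between calls to the robot, and variables do not carry over. Pictures are saved under pics/ and viewed, and the job is handed in when it is done.

Besides the shell and the picture viewer there is one more tool, called after "Emit:" by a JSON object that holds its "api" and its "payload". send_rows: Moves the arm, as the interface text tells. Its arguments: {"type":"object","properties":{"rows":{"type":"array"}},"required":["rows"]}

```bash
ls; mkdir -p pics; python3 - <<'E'
from plant import status, vision, robot
import cv2, numpy as np
print(status.read_state())
for n in ("scene","top"):
    s=vision.snapshot(n)
    cv2.imwrite(f"pics/{n}0.png",s["frame"][:,:,::-1])
    print(n,{k:np.round(v,4).tolist() for k,v in s.items() if k!="frame"})
E
```

```text
pics
{'clock': 0.0, 'q': array([-1.15062698,  0.33288369, -0.06470661,  1.46098417,  0.02160277,
        1.34985276, -0.08849538]), 'joint_vel': array([ 0.00163023, -0.00075466,  0.00216551, -0.00102674,  0.00074231,
        0.00203256, -0.00177561]), 'joint_efforts': array([-3.05705089e-04, -6.25448227e+01,  4.90617170e-02, -3.91603231e+01,
        1.63022988e-02,  9.90345608e-03,  1.17643768e-05]), 'tcp_pos': array([0.26762869, 0.56441558, 0.25248807]), 'tool_rot': array([-0.59729078,  0.59787135,  0.37760175, -0.37843161]), 'contact_force': array([ 0.067345  ,  0.24346093, -0.44803212]), 'moment': array([0.00644625, 0.00140008, 0.0083854 ]), 'grip_width': 0.08549951376722725}
scene {'fx': 513.8715, 'fy': 513.8715, 'cx': 327.2307, 'cy': 230.2658, 'dist': [-0.0258, 0.0, 0.0, 0.0, 0.0], 'R': [[0.7881, -0.6156, -0.0015], [-0.45, -0.5745, -0.6837], [0.42, 0.5395, -0.7297]], 't': [-0.4559, 0.3143, 0.7921]}
top {'fx': 535.4922, 'fy': 535.4922, 'cx': 317.1087, 'cy': 233.8554, 'dist': [-0.1038, 0.0, 0.0, 0.0, 0.0], 'R': [[0.0128, -0.9999, -0.0039], [-0.9875, -0.0121, -0.1571], [0.1571, 0.0058, -0.9876]], 't': [0.0362, 0.5997, 1.2647]}
```

View pics/scene0.png

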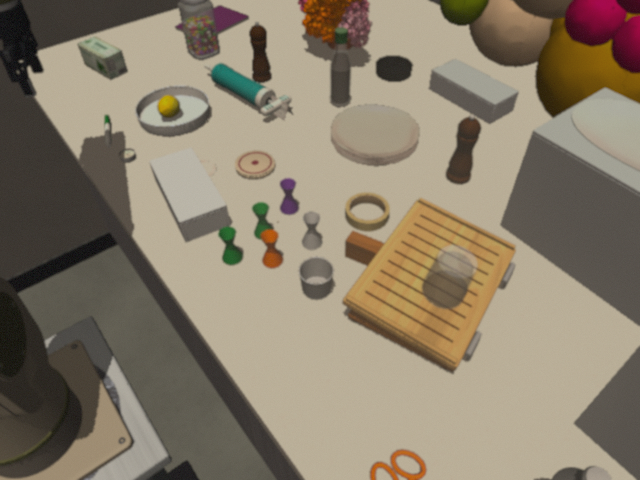

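View pics/top0.png

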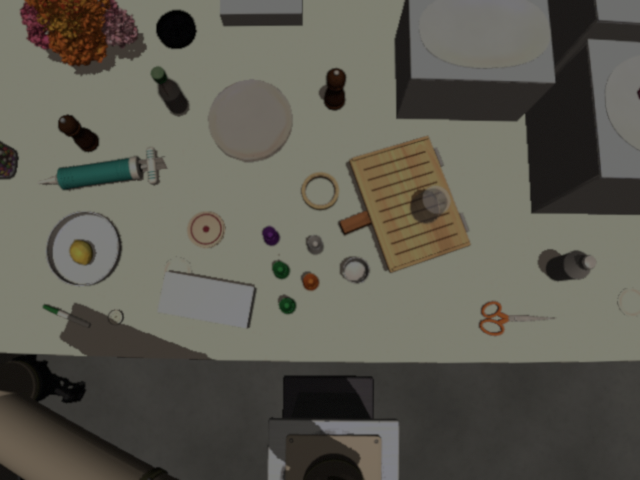

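```bash
cat > h.py <<'E'
import numpy as np, cv2
from plant import status, vision, robot
def ray(s,u,v):
    K=np.array([[s["fx"],0,s["cx"]],[0,s["fy"],s["cy"]],[0,0,1.]])
    p=cv2.undistortPoints(np.array([[[u,v]]],float),K,np.array(s["dist"],float))[0,0]
    R=np.array(s["R"]);t=np.array(s["t"])
    return -R.T@t, R.T@np.array([p[0],p[1],1.])
def onz(s,u,v,z):
    c,d=ray(s,u,v); return (c+d*(z-c[2])/d[2])
def proj(s,X):
    K=np.array([[s["fx"],0,s["cx"]],[0,s["fy"],s["cy"]],[0,0,1.]])
    r,_=cv2.Rodrigues(np.array(s["R"],float))
    return cv2.projectPoints(np.array(X,float).reshape(-1,1,3),r,np.array(s["t"],float),K,np.array(s["dist"],float))[0][:,0]
def crop(s,x0,y0,x1,y1,f,name):
    im=cv2.resize(s["frame"][y0:y1,x0:x1,::-1],None,fx=f,fy=f,interpolation=cv2.INTER_CUBIC)
    cv2.imwrite(name,im)
E
python3 - <<'E'
from h import *
s=vision.snapshot("top"); crop(s,150,170,480,340,2.4,"pics/t1.png"); crop(s,290,170,410,300,5,"pics/t2.png"); crop(s,150,200,270,340,4,"pics/t3.png")
s=vision.snapshot("scene"); crop(s,140,140,400,300,3,"pics/s1.png")
E
```

```text
(no output)
```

View pics/t2.png

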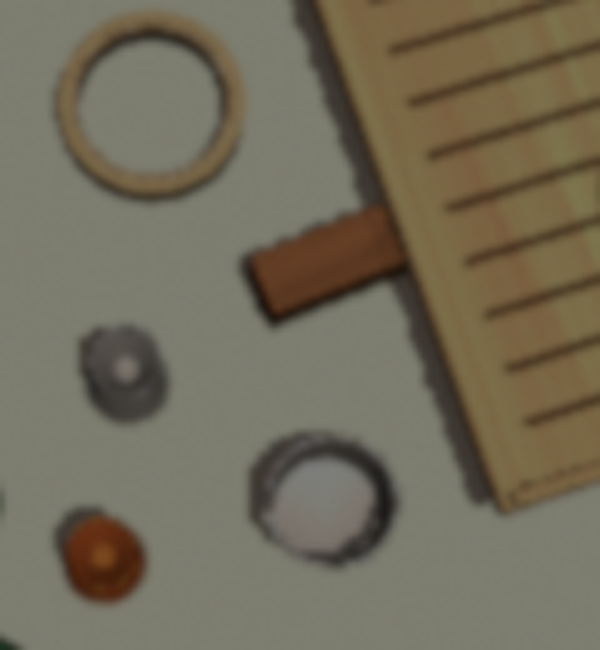

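View pics/t3.png

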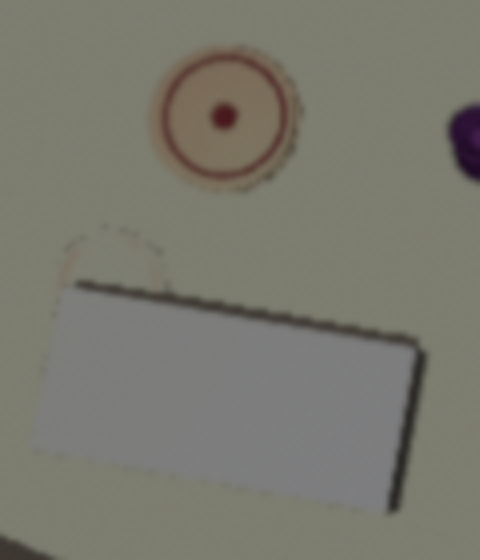

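View pics/s1.png

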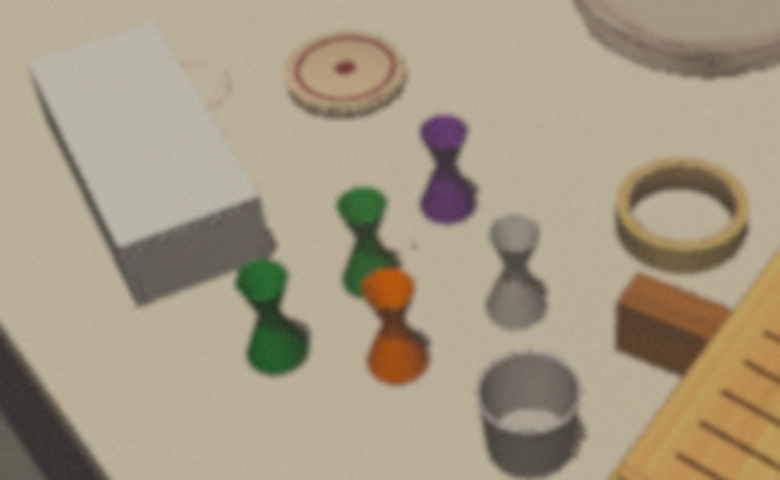

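```bash
python3 - <<'E'
from h import *
T=vision.snapshot("top"); S=vision.snapshot("scene")
def t(x,y,f,x0,y0): return (x+.5)/f-.5+x0,(y+.5)/f-.5+y0
np.set_printoptions(precision=4,suppress=True)
print("cam",ray(T,0,0)[0],ray(S,0,0)[0])
def P(s,pts,f,o,z,l):
    for p in pts: print(l,p,onz(s,*t(*p,f,*o),z))
P(T,[(224,117)],4,(150,200),.012,"coast T"); P(S,[(345,68)],3,(140,140),.012,"coast S")
P(T,[(72,287),(413,340),(390,512),(30,450)],4,(150,200),.062,"riser T")
P(S,[(30,66),(155,25),(260,197),(122,247)],3,(140,140),.062,"riser S")
P(T,[(247,258),(275,322),(375,207),(400,267)],5,(290,170),.05,"wedge T")
P(S,[(617,313),(637,275)],3,(140,140),.05,"wedge S")
P(S,[(515,235)],3,(140,140),.073,"jig S top"); P(T,[(125,368)],5,(290,170),.004,"jigTlow");P(T,[(122,370),(128,378)],5,(290,170),.073,"jigTtop")
P(S,[(516,306)],3,(140,140),.00,"jig S foot")
P(S,[(528,394)],3,(140,140),.057,"cup S"); P(T,[(328,503)],5,(290,170),.057,"cup T")
P(T,[(150,105)],5,(290,170),.025,"tape T")
P(T,[(499,512),(315,0)],5,(290,170),.062,"board front edge T")
P(S,[(390,278)],3,(140,140),.073,"orange top"); P(S,[(443,132)],3,(140,140),.073,"purple top");P(S,[(362,204)],3,(140,140),.073,"green top");P(S,[(264,280)],3,(140,140),.073,"green2 top")
E
```

```text
cam [0.3931 0.0361 1.3433] [ 0.168  -0.5274  0.7922]
coast T (224, 117) [0.6142 0.3267 0.012 ]
coast S (345, 68) [0.6175 0.3303 0.012 ]
riser T (72, 287) [0.5005 0.4042 0.062 ]
riser T (413, 340) [0.472  0.1958 0.062 ]
riser T (390, 512) [0.3698 0.2066 0.062 ]
riser T (30, 450) [0.4021 0.4249 0.062 ]
riser S (30, 66) [0.4051 0.423  0.062 ]
riser S (155, 25) [0.5019 0.4094 0.062 ]
riser S (260, 197) [0.469  0.1946 0.062 ]
riser S (122, 247) [0.3728 0.2097 0.062 ]
wedge T (247, 258) [ 0.6309 -0.0096  0.05  ]
wedge T (275, 322) [ 0.5993 -0.0235  0.05  ]
wedge T (375, 207) [ 0.6572 -0.0726  0.05  ]
wedge T (400, 267) [ 0.6273 -0.0848  0.05  ]
wedge S (617, 313) [ 0.6003 -0.0289  0.05  ]
wedge S (637, 275) [ 0.6319 -0.0111  0.05  ]
jig S top (515, 235) [0.5777 0.0495 0.073 ]
jigTlow (125, 368) [0.5821 0.05   0.004 ]
jigTtop (122, 370) [0.5714 0.0507 0.073 ]
jigTtop (128, 378) [0.5676 0.0478 0.073 ]
jig S foot (516, 306) [0.5787 0.0527 0.    ]
cup S (528, 394) [ 0.5118 -0.0511  0.057 ]
cup T (328, 503) [ 0.5102 -0.0492  0.057 ]
tape T (150, 105) [0.7135 0.039  0.025 ]
board front edge T (499, 512) [ 0.5063 -0.131   0.062 ]
board front edge T (315, 0) [ 0.7589 -0.0421  0.062 ]
orange top (390, 278) [0.492  0.0679 0.073 ]
purple top (443, 132) [0.5985 0.1615 0.073 ]
green top (362, 204) [0.5147 0.1358 0.073 ]
green2 top (264, 280) [0.4277 0.116  0.073 ]
```

```bash
cat >> h.py <<'E'
from scipy.spatial.transform import Rotation as Ro
def st(l=""):
    s=status.read_state(); q=s["tool_rot"]; M=Ro.from_quat([q[1],q[2],q[3],q[0]]).as_matrix()
    np.set_printoptions(precision=3,suppress=True)
    print(l,s["clock"],"p",s["tcp_pos"]*1000,"x",M[:,0],"y",M[:,1],"q",s["q"],"F",s["contact_force"],"w",s["grip_width"]*1000)
    return s,M
E
python3 -c "
from h import *
s,M=st()
x=M[:,0]; print('jaw yaw',np.arctan2(x[1],x[0]))
"
```

```text
0.3 p [267.725 564.63  253.077] x [ 0.428  0.904 -0.   ] y [-0. -0. -1.] q [-1.151  0.332 -0.065  1.46   0.022  1.35  -0.088] F [-0.45  -1.338 -0.007] w 85.75086470725864
jaw yaw 1.1280227880337985
```

Emit:
{"api": "send_rows", "payload": {"rows": [[[62,20,-35,0,0,0,0],[62,20,-35,0,0,0,0],[62,26,-43,0,0,0,0],[62,26,-43,0,0,0,0],[62,26,-43,0,0,0,0],[62,26,-43,0,0,0,0],[62,26,-43,0,0,0,0],[62,26,-43,0,0,0,0]]]}}

```text
clock: 1.1
tcp_pos: [0.4637, 0.2361, 0.2536]
tool_rot: [0.598, -0.598, -0.378, 0.378]
contact_force: [0.9, -0.8, -0.1]
grip_width: 0.0621
```

Emit:
{"api": "send_rows", "payload": {"rows": [[[62,26,-43,0,0,0,0],[62,26,-43,0,0,0,0],[62,26,-43,0,0,0,0],[62,20,-35,0,0,0,0],[62,10,-23,-10,0,0,0],[62,0,0,0,0,0,0]]]}}

```text
clock: 1.7
tcp_pos: [0.5711, 0.047, 0.2422]
tool_rot: [-0.598, 0.599, 0.375, -0.377]
contact_force: [0.2, 0.2, -0.9]
grip_width: 0.0618
```

Emit:
{"api": "send_rows", "payload": {"rows": [[[62,6,2,-30,0,0,0],[62,0,0,-45,0,0,0],[62,0,0,-45,0,0,0],[62,0,0,-40,0,0,0],[62,0,0,-25,0,0,0],[62,0,0,-8,0,0,0],[62,0,0,0,0,0,0]]]}}

```text
clock: 2.4
tcp_pos: [0.5761, 0.0543, 0.0499]
tool_rot: [0.598, -0.597, -0.378, 0.379]
contact_force: [0.4, -0.4, 0.6]
grip_width: 0.062
```

```bash
python3 -c "
from h import *
st(); s=vision.snapshot('scene'); crop(s,200,140,400,290,3.5,'pics/s2.png')
"
```

```text
2.4 p [576.099  54.276  49.886] x [ 0.428  0.904 -0.001] y [-0.002 -0.    -1.   ] q [-0.433  0.441  0.316  1.804 -0.167  0.924  1.085] F [ 0.359 -0.429  0.59 ] w 61.964983790054056
```

View pics/s2.png

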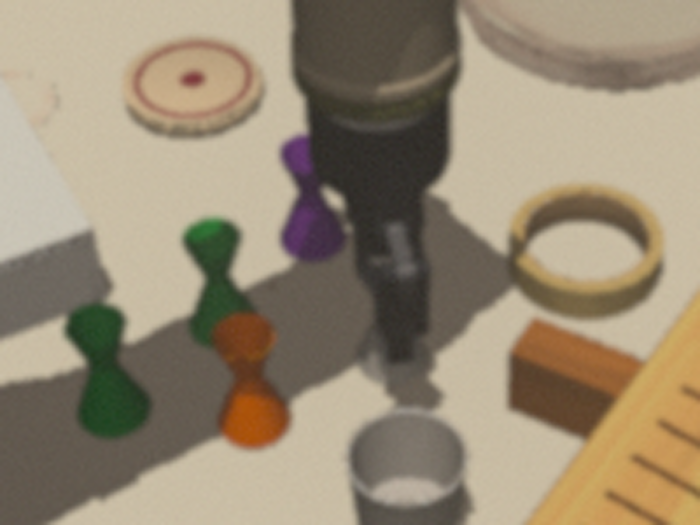

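The gripper's fingers straddle the steel jigger (its foot shows at about (395,360) in the crop), with no contact on neighbours; closing.

Emit:
{"api": "send_rows", "payload": {"rows": [[[35,0,0,0,0,0,0],[35,0,0,0,0,0,0],[35,0,0,0,0,0,0],[35,0,0,0,0,0,0],[35,0,0,0,0,0,0]]]}}

```text
clock: 2.95
tcp_pos: [0.5778, 0.0539, 0.0525]
tool_rot: [-0.597, 0.598, 0.379, -0.377]
contact_force: [-3.1, -0.9, 8.2]
grip_width: 0.0362
```

Emit:
{"api": "send_rows", "payload": {"rows": [[[35,0,0,10,0,0,0],[35,0,0,25,0,0,0],[35,0,0,40,0,0,0],[35,0,0,30,0,0,0],[35,0,0,15,0,0,0],[35,2,20,0,0,0,0]]]}}

```text
clock: 3.55
tcp_pos: [0.58, 0.0709, 0.1736]
tool_rot: [-0.598, 0.599, 0.378, -0.375]
contact_force: [0.6, -0.4, -1.5]
grip_width: 0.0363
```

```bash
python3 -c "
from h import *
st(); s=vision.snapshot('scene'); crop(s,200,140,400,290,3.5,'pics/s3.png')
"
```

```text
3.55 p [580.008  70.94  173.595] x [0.432 0.902 0.002] y [ 0.005  0.    -1.   ] q [-0.484  0.301  0.34   1.696 -0.108  1.158  1.008] F [ 0.649 -0.415 -1.523] w 36.32784994997951
```

View pics/s3.png

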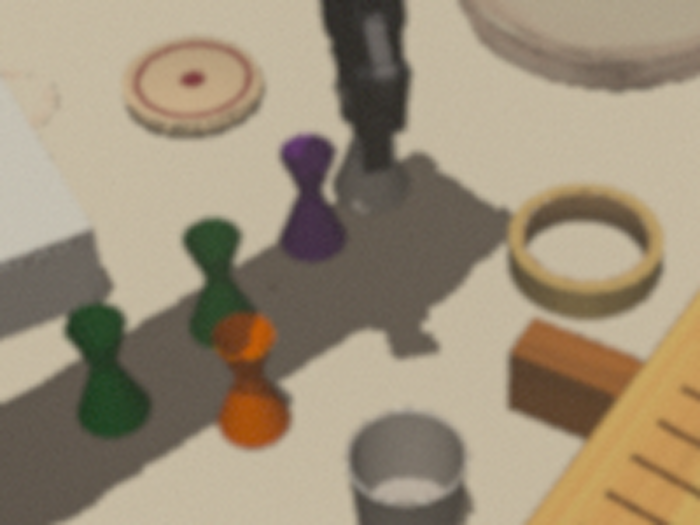

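```bash
python3 -c "
from h import *
s,M=st(); S=vision.snapshot('scene'); T=vision.snapshot('top')
for z in (.118,.124): print(onz(S,200+371.5/3.5-.5,140+187/3.5-.5,z))
crop(S,270,140,340,230,8,'pics/s4.png')
crop(T,270,180,370,280,6,'pics/t4.png')
print(s['grip_width'])
"
```

```text
3.6 p [579.258  77.131 171.794] x [0.427 0.904 0.003] y [ 0.002  0.002 -1.   ] q [-0.488  0.304  0.335  1.696 -0.11   1.157  1.005] F [-0.526  4.847 -1.618] w 36.278380333412265
[0.584 0.075 0.118]
[0.58  0.069 0.124]
0.03627838033341226
```

View pics/s4.png

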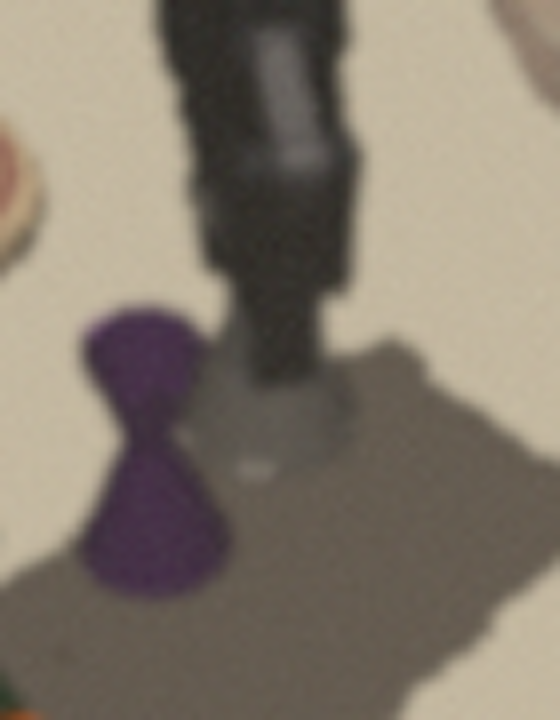

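View pics/t4.png

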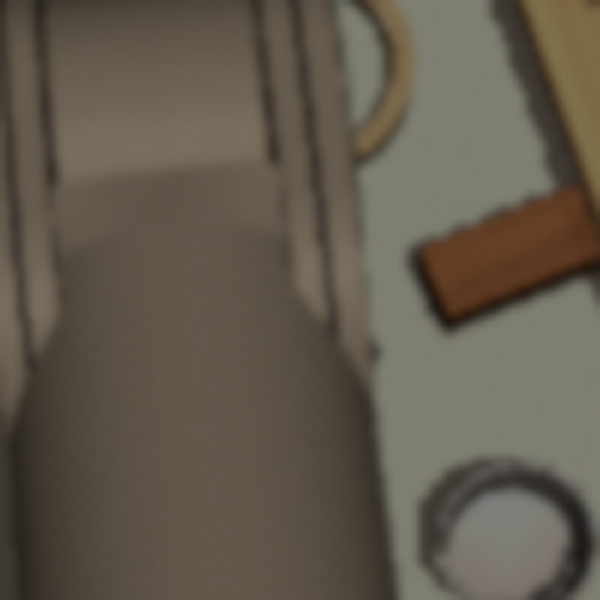

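Emit:
{"api": "send_rows", "payload": {"rows": [[[35,4,25,0,0,0,0],[35,5,40,0,0,0,0],[35,6,45,0,0,0,0],[35,6,45,0,0,0,0],[35,6,40,0,0,0,0],[35,5,35,0,0,0,0],[35,3,24,-20,0,0,0],[35,0,0,-30,0,0,0]]]}}

```text
clock: 4.5
tcp_pos: [0.6134, 0.3323, 0.1202]
tool_rot: [0.597, -0.596, -0.38, 0.378]
contact_force: [-0.3, -0.1, -1.8]
grip_width: 0.0359
```

Emit:
{"api": "send_rows", "payload": {"rows": [[[35,0,0,-20,0,0,0],[35,0,0,-10,0,0,0],[35,0,0,0,0,0,0],[35,0,0,0,0,0,0]]]}}

```text
clock: 4.9
tcp_pos: [0.6142, 0.3273, 0.0912]
tool_rot: [-0.598, 0.598, 0.378, -0.377]
contact_force: [0.1, -0.3, -0.6]
grip_width: 0.036
```

```bash
python3 -c "
from h import *
st(); s=vision.snapshot('scene'); crop(s,200,110,320,210,6,'pics/s5.png')
"
```

```text
4.9 p [614.203 327.342  91.203] x [0.429 0.903 0.001] y [ 0.001  0.    -1.   ] q [-0.717  0.611  0.232  1.435 -0.147  1.112  0.667] F [ 0.061 -0.321 -0.554] w 36.02060369392783
```

View pics/s5.png

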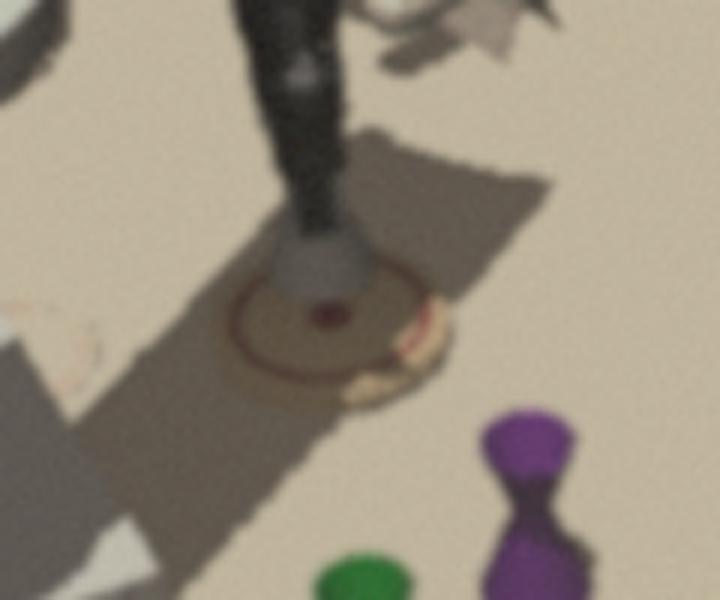

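The jigger hangs upright over the coaster's centre dot at (328,315) in the crop; lowering it.

Emit:
{"api": "send_rows", "payload": {"rows": [[[35,0,0,-15,0,0,0],[35,0,0,-6,0,0,0],[35,0,0,-3,0,0,0],[35,0,0,0,0,0,0]]]}}

```text
clock: 5.35
tcp_pos: [0.6134, 0.3275, 0.0659]
tool_rot: [0.598, -0.598, -0.378, 0.378]
contact_force: [0.6, -0.3, -0.4]
grip_width: 0.0363
```

```bash
python3 -c "
from h import *
st(); s=vision.snapshot('scene'); crop(s,200,110,320,210,6,'pics/s6.png')
"
```

```text
5.35 p [613.428 327.533  65.894] x [ 0.428  0.904 -0.001] y [-0.001 -0.    -1.   ] q [-0.714  0.637  0.226  1.451 -0.153  1.071  0.671] F [ 0.584 -0.305 -0.43 ] w 36.34640342540494
```

View pics/s6.png

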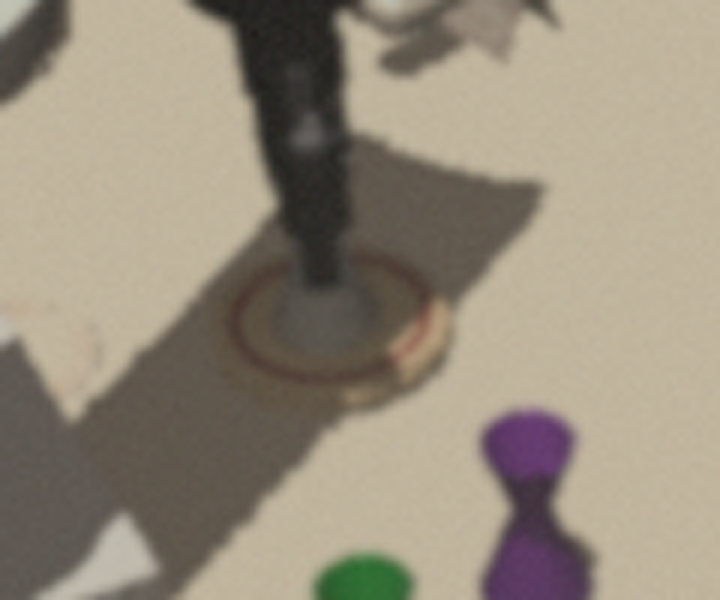

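Emit:
{"api": "send_rows", "payload": {"rows": [[[35,0,0,-1,0,0,0],[35,0,0,0,0,0,0],[35,0,0,0,0,0,0]]]}}

```text
clock: 5.7
tcp_pos: [0.6137, 0.3277, 0.0654]
tool_rot: [0.598, -0.598, -0.378, 0.378]
contact_force: [-0.3, 0.9, 0.1]
grip_width: 0.0362
```

Emit:
{"api": "send_rows", "payload": {"rows": [[[35,0,0,-1,0,0,0],[35,0,0,0,0,0,0],[42,0,0,0,0,0,0],[62,0,0,0,0,0,0],[62,0,0,0,0,0,0],[62,0,0,0,0,0,0]]]}}

```text
clock: 6.3
tcp_pos: [0.6136, 0.3277, 0.0642]
tool_rot: [0.598, -0.598, -0.378, 0.378]
contact_force: [0.2, -0.2, 0.6]
grip_width: 0.0618
```

Emit:
{"api": "send_rows", "payload": {"rows": [[[64,0,0,15,0,0,0],[64,0,0,35,0,0,0],[64,0,0,45,0,0,0],[64,0,0,45,0,0,0],[64,0,-10,20,0,0,0],[64,0,-40,0,0,0,-0.14],[64,0,-45,0,0,0,-0.14],[64,0,-45,0,0,0,-0.14]]]}}

```text
clock: 7.1
tcp_pos: [0.6136, 0.1863, 0.2259]
tool_rot: [0.664, -0.664, -0.244, 0.243]
contact_force: [0.4, -0.3, -0.5]
grip_width: 0.0638
```

```bash
python3 -c "
from h import *
st(); s=vision.snapshot('scene'); cv2.imwrite('pics/s7.png',s['frame'][:,:,::-1])
"
```

```text
7.1 p [613.559 186.256 225.868] x [0.763 0.646 0.002] y [ 0.001  0.001 -1.   ] q [-0.646  0.391  0.371  1.473 -0.144  1.302  0.44 ] F [ 0.351 -0.274 -0.499] w 63.80806803444378
```

View pics/s7.png

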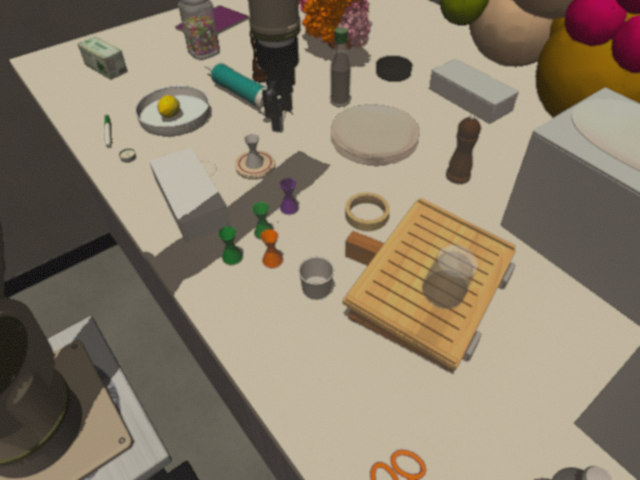

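Emit:
{"api": "send_rows", "payload": {"rows": [[[64,2,-45,-10,0,0,-0.145],[64,3,-45,-20,0,0,-0.145],[64,3,-45,-25,0,0,0],[64,3,-45,-25,0,0,0],[64,2,-34,-10,0,0,0],[64,0,-14,0,0,0,0],[64,0,0,0,0,0,0]]]}}

```text
clock: 7.85
tcp_pos: [0.6266, -0.04, 0.1369]
tool_rot: [-0.692, 0.692, 0.146, -0.145]
contact_force: [-0.6, 1.3, 0.8]
grip_width: 0.0641
```

```bash
python3 -c "
from h import *
s,M=st(); print(np.arctan2(M[1,0],M[0,0])); s=vision.snapshot('scene'); crop(s,290,120,490,290,3.5,'pics/s8.png')
"
```

```text
7.85 p [626.639 -39.958 136.901] x [0.915 0.403 0.001] y [ 0.001 -0.001 -1.   ] q [-0.378  0.451  0.478  1.615 -0.223  1.13   0.569] F [-0.635  1.299  0.848] w 64.060609275336
0.41472418972172936
```

View pics/s8.png

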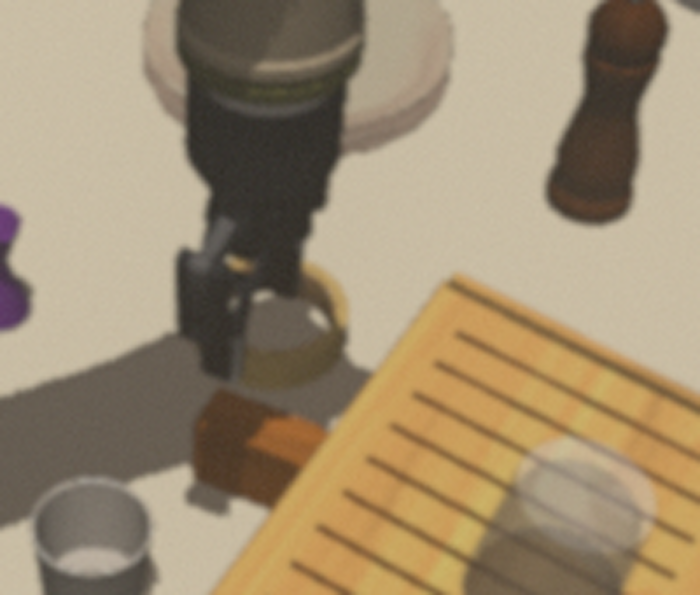

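The gripper is squarely over the wedge's tail block (crop (240,430)), clear of board and tape; descending.

Emit:
{"api": "send_rows", "payload": {"rows": [[[64,0,-2,-30,0,0,0],[64,0,0,-35,0,0,0],[64,0,0,-25,0,0,0],[64,0,0,-12,0,0,0],[64,0,0,-6,0,0,0],[64,0,0,0,0,0,0]]]}}

```text
clock: 8.5
tcp_pos: [0.6269, -0.0385, 0.0283]
tool_rot: [0.692, -0.691, -0.147, 0.147]
contact_force: [0.1, 0.1, -0.1]
grip_width: 0.064
```

```bash
python3 -c "
from h import *
st(); s=vision.snapshot('scene'); crop(s,290,120,490,290,3.5,'pics/s9.png')
"
```

```text
8.5 p [626.913 -38.472  28.349] x [0.913 0.407 0.001] y [ 0.001  0.    -1.   ] q [-0.343  0.581  0.431  1.684 -0.289  0.939  0.617] F [ 0.106  0.054 -0.13 ] w 64.00276221588769
```

View pics/s9.png

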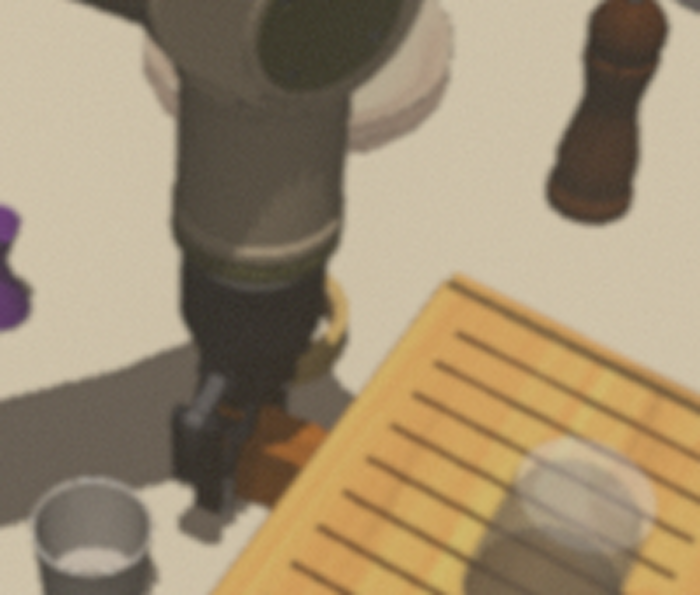

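Emit:
{"api": "send_rows", "payload": {"rows": [[[50,1,-4,0,0,0,0],[42,0,0,0,0,0,0],[28,0,0,0,0,0,0],[28,0,0,0,0,0,0],[28,0,0,0,0,0,0],[28,0,0,0,0,0,0]]]}}

```text
clock: 9.15
tcp_pos: [0.6294, -0.0432, 0.0295]
tool_rot: [-0.692, 0.692, 0.148, -0.145]
contact_force: [4.2, 1.1, 7.1]
grip_width: 0.0312
```

```bash
python3 -c "
from h import *
s,M=st(); print(s['moment'])"
```

```text
9.15 p [629.355 -43.215  29.533] x [0.914 0.406 0.004] y [ 0.004  0.001 -1.   ] q [-0.335  0.583  0.432  1.679 -0.291  0.94   0.624] F [4.246 1.14  7.09 ] w 31.2431062271828
[ 0.402 -0.764 -0.018]
```

Emit:
{"api": "send_rows", "payload": {"rows": [[[28,-1,3,0,0,0,0],[28,-2,5,0,0,0,0],[28,-2,5,0,0,0,0],[28,-2,5,0,0,0,0],[28,-1,2,0,0,0,0],[28,0,0,0,0,0,0],[28,0,0,0,0,0,0],[28,0,0,0,0,0,0]]]}}

```text
clock: 9.95
tcp_pos: [0.6209, -0.0258, 0.0295]
tool_rot: [-0.691, 0.693, 0.147, -0.145]
contact_force: [3.1, -5.2, 7.0]
grip_width: 0.0315
```

```bash
python3 -c "
from h import *
s,M=st(); print(s['moment']); s=vision.snapshot('scene'); crop(s,290,120,490,290,3.5,'pics/s10.png')"
```

```text
9.95 p [620.896 -25.807  29.537] x [0.915 0.404 0.003] y [ 0.004 -0.002 -1.   ] q [-0.37   0.566  0.433  1.705 -0.282  0.929  0.59 ] F [ 3.131 -5.153  7.024] w 31.527771305735143
[-0.833 -0.346  0.04 ]
```

View pics/s10.png

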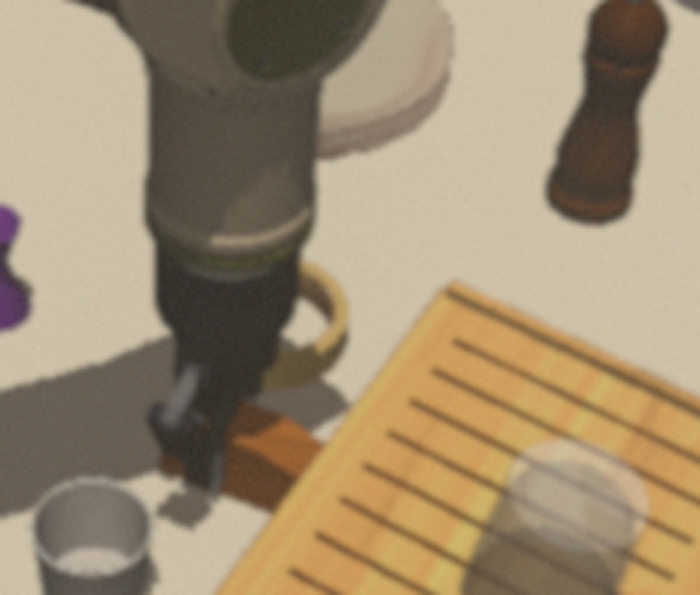

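The wedge came out with the fingers (about 19 mm), the board edge is lower, and the glass still stands. Next tug.

Emit:
{"api": "send_rows", "payload": {"rows": [[[28,-1,3,0,0,0,0],[28,-2,5,0,0,0,0],[28,-2,5,0,0,0,0],[28,-2,4,0,0,0,0],[28,-1,2,0,0,0,0],[28,0,0,0,0,0,0],[28,0,0,0,0,0,0],[28,0,0,0,0,0,0]]]}}

```text
clock: 10.8
tcp_pos: [0.6129, -0.0068, 0.0295]
tool_rot: [-0.691, 0.693, 0.147, -0.145]
contact_force: [1.3, -6.2, 7.0]
grip_width: 0.0314
```

```bash
python3 -c "
from h import *
s,M=st(); print(s['moment']); s=vision.snapshot('scene'); crop(s,290,120,490,290,3.5,'pics/s11.png')"
```

```text
10.8 p [612.944  -6.848  29.508] x [0.915 0.404 0.003] y [ 0.004 -0.002 -1.   ] q [-0.404  0.549  0.432  1.729 -0.276  0.92   0.556] F [ 1.26  -6.167  7.043] w 31.386086211018217
[-0.962 -0.369  0.021]
```

View pics/s11.png

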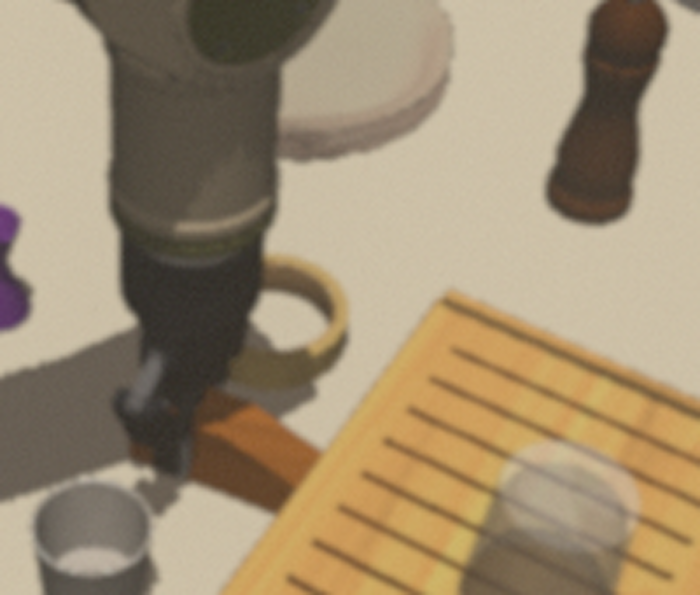

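Displacement is about 40 mm, glass standing. Continuing with tugs and pauses.

Emit:
{"api": "send_rows", "payload": {"rows": [[[28,-1,3,0,0,0,0],[28,-2,4,0,0,0,0],[28,-2,5,0,0,0,0],[28,-2,4,0,0,0,0],[28,0,0,0,0,0,0],[28,0,0,0,0,0,0],[28,0,0,0,0,0,0],[28,0,0,0,0,0,0]]]}}

```text
clock: 11.65
tcp_pos: [0.6058, 0.0095, 0.0295]
tool_rot: [-0.691, 0.693, 0.147, -0.145]
contact_force: [0.8, -5.0, 8.9]
grip_width: 0.0315
```

Emit:
{"api": "send_rows", "payload": {"rows": [[[28,0,0,0,0,0,0],[28,-1,3,0,0,0,0],[28,-2,4,0,0,0,0],[28,-2,5,0,0,0,0],[28,-2,4,0,0,0,0],[28,0,0,0,0,0,0],[28,0,0,0,0,0,0],[28,0,0,0,0,0,0]]]}}

```text
clock: 12.45
tcp_pos: [0.5988, 0.0266, 0.0295]
tool_rot: [-0.691, 0.692, 0.147, -0.145]
contact_force: [1.0, -2.6, 9.7]
grip_width: 0.0311
```

```bash
python3 -c "
from h import *
s,M=st(); print(s['moment']); s=vision.snapshot('scene'); crop(s,250,120,490,290,3,'pics/s12.png')"
```

```text
12.45 p [598.82   26.575  29.497] x [0.914 0.405 0.003] y [ 0.003 -0.    -1.   ] q [-0.462  0.523  0.428  1.766 -0.266  0.906  0.496] F [ 1.014 -2.576  9.673] w 31.147954461436516
[-0.358 -0.002 -0.03 ]
```

View pics/s12.png

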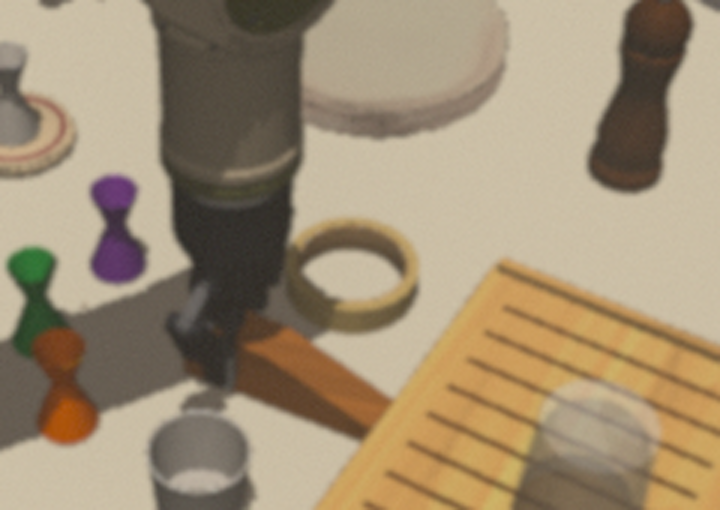

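Emit:
{"api": "send_rows", "payload": {"rows": [[[28,0,0,0,0,0,0],[28,-2,4,0,0,0,0],[28,-2,5,0,0,0,0],[28,-2,5,0,0,0,0],[28,-2,4,0,0,0,0],[28,0,0,0,0,0,0],[28,0,0,0,0,0,0],[28,0,0,0,0,0,0]]]}}

```text
clock: 13.3
tcp_pos: [0.5909, 0.0447, 0.0295]
tool_rot: [-0.692, 0.692, 0.148, -0.145]
contact_force: [0.6, -2.4, 9.5]
grip_width: 0.0314
```

Emit:
{"api": "send_rows", "payload": {"rows": [[[28,0,0,0,0,0,0],[28,0,0,0,0,0,0],[28,-2,4,0,0,0,0],[28,-2,4,0,0,0,0],[28,-2,5,0,0,0,0],[28,0,0,0,0,0,0],[28,0,0,0,0,0,0],[28,0,0,0,0,0,0]]]}}

```text
clock: 14.1
tcp_pos: [0.5849, 0.0578, 0.0295]
tool_rot: [-0.692, 0.692, 0.148, -0.145]
contact_force: [0.3, -1.5, 9.5]
grip_width: 0.0313
```

```bash
python3 -c "
from h import *
s,M=st(); print(s['moment']); s=vision.snapshot('scene'); crop(s,220,120,490,290,2.8,'pics/s13.png')"
```

```text
14.1 p [584.871  57.755  29.505] x [0.914 0.405 0.003] y [ 0.003  0.    -1.   ] q [-0.52   0.501  0.424  1.798 -0.255  0.894  0.436] F [ 0.253 -1.534  9.547] w 31.284659838141888
[-0.291  0.026  0.025]
```

View pics/s13.png

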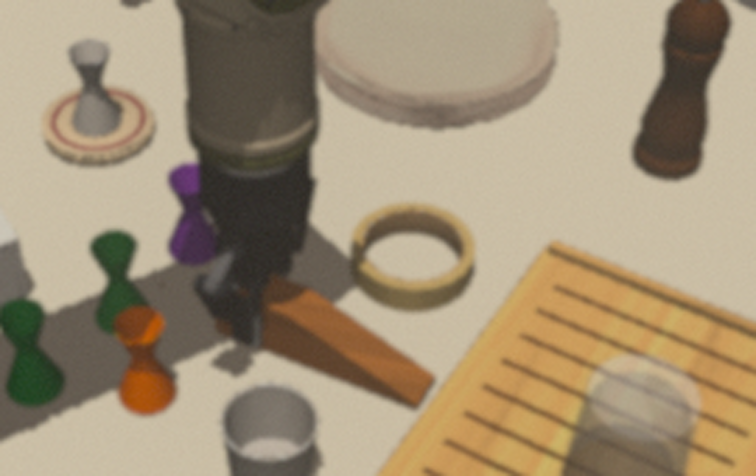

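Emit:
{"api": "send_rows", "payload": {"rows": [[[28,0,0,5,0,0,0],[28,0,0,15,0,0,0],[28,0,0,30,0,0,0],[28,0,0,35,0,0,0],[28,0,0,35,0,0,0],[28,0,0,20,0,0,0],[28,0,0,0,0,0,0]]]}}

```text
clock: 14.85
tcp_pos: [0.5849, 0.0585, 0.1718]
tool_rot: [0.692, -0.692, -0.149, 0.145]
contact_force: [-0.0, -0.7, -2.4]
grip_width: 0.0312
```

```bash
python3 -c "
from h import *
s,M=st(); print(s['moment']); s=vision.snapshot('scene'); crop(s,220,120,490,290,2.8,'pics/s14.png')"
```

```text
14.85 p [584.876  58.471 171.796] x [0.914 0.406 0.006] y [ 0.005  0.002 -1.   ] q [-0.573  0.322  0.48   1.695 -0.161  1.158  0.368] F [-0.023 -0.705 -2.415] w 31.176776069785813
[ 0.013 -0.006 -0.024]
```

View pics/s14.png

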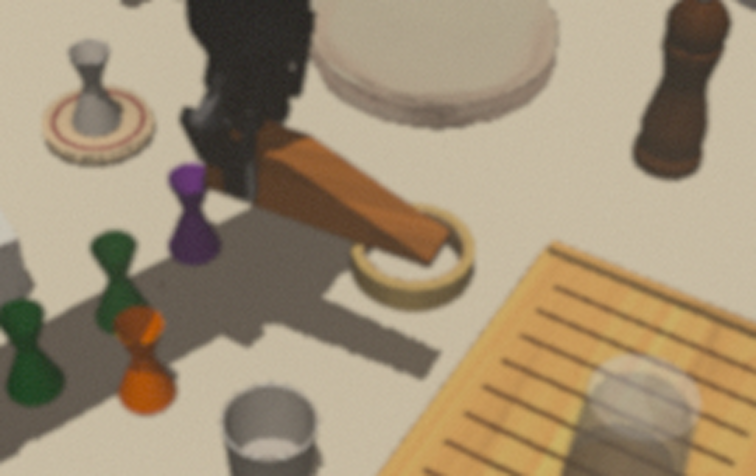

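Wedge held level, high above everything, board level with glass standing. Carrying it to the riser.

Emit:
{"api": "send_rows", "payload": {"rows": [[[28,-10,22,0,0,0,-0.05],[28,-18,40,0,0,0,-0.1],[28,-19,41,0,0,0,-0.1],[28,-19,41,0,0,0,-0.1],[28,-19,41,0,0,0,-0.1],[28,-19,41,0,0,0,-0.06],[28,-19,41,0,0,0,-0.05],[28,-17,36,0,0,0,0]]]}}

```text
clock: 15.7
tcp_pos: [0.4412, 0.363, 0.1664]
tool_rot: [-0.705, 0.706, -0.051, 0.05]
contact_force: [0.8, 0.6, -1.0]
grip_width: 0.0315
```

Emit:
{"api": "send_rows", "payload": {"rows": [[[28,0,0,0,0,0,0],[28,0,0,0,0,0,0]]]}}

```text
clock: 15.9
tcp_pos: [0.4423, 0.3615, 0.1664]
tool_rot: [-0.705, 0.706, -0.05, 0.049]
contact_force: [0.8, -0.3, -1.7]
grip_width: 0.0311
```

```bash
python3 -c "
from h import *
s,M=st(); print(np.arctan2(M[1,0],M[0,0])); s=vision.snapshot('scene'); crop(s,120,60,320,260,3,'pics/s15.png');s=vision.snapshot('top'); crop(s,140,170,320,340,4,'pics/t15.png')"
```

```text
15.9 p [442.311 361.533 166.445] x [ 0.99  -0.139 -0.001] y [-0.001 -0.002 -1.   ] q [-1.087  0.287  0.38   1.734 -0.115  1.145 -0.813] F [ 0.769 -0.323 -1.734] w 31.142188962097055
-0.13975184609679647
```

View pics/s15.png

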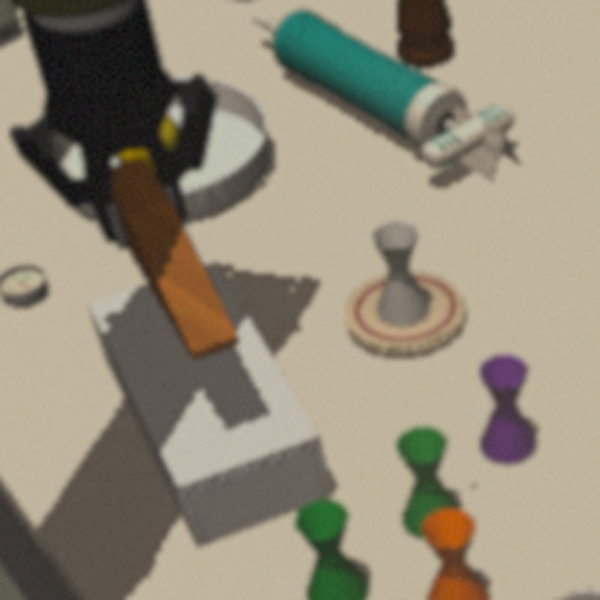

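View pics/t15.png

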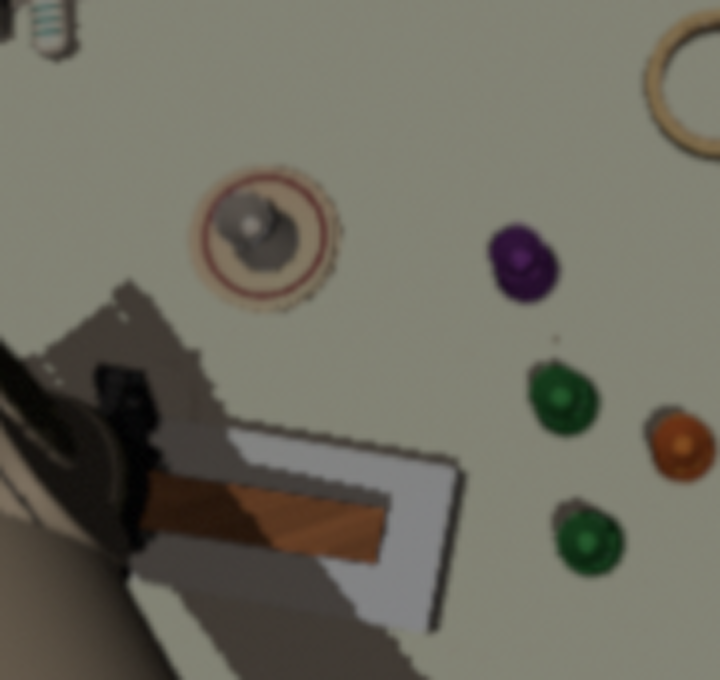

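```bash
python3 -c "
from h import *
T=vision.snapshot('top');S=vision.snapshot('scene')
print((onz(T,140+388/4,170+506/4,.145)+onz(T,140+377/4,170+562/4,.145))/2)
print((onz(S,120+192/3,60+348/3,.145)+onz(S,120+238/3,60+334/3,.145))/2)
"
```

```text
[0.42419763 0.22287905 0.145     ]
[0.42672261 0.23041061 0.145     ]
```

Wedge tip midpoint measures (0.425, 0.227), as intended. Lowering.

Emit:
{"api": "send_rows", "payload": {"rows": [[[28,1,1,-25,0,0,0],[28,0,0,-25,0,0,0],[28,0,0,-14,0,0,0],[28,0,0,-7,0,0,0],[28,0,0,-1,0,0,0],[28,0,0,0,0,0,0]]]}}

```text
clock: 16.7
tcp_pos: [0.445, 0.3625, 0.0966]
tool_rot: [0.706, -0.705, 0.05, -0.051]
contact_force: [0.1, 0.4, -1.8]
grip_width: 0.0313
```

Emit:
{"api": "send_rows", "payload": {"rows": [[[28,0,0,-1,0,0,0],[28,0,0,-1,0,0,0],[28,0,0,0,0,0,0]]]}}

```text
clock: 17.0
tcp_pos: [0.4445, 0.3626, 0.0942]
tool_rot: [0.705, -0.705, 0.05, -0.05]
contact_force: [0.3, -0.2, -1.5]
grip_width: 0.0315
```

Emit:
{"api": "send_rows", "payload": {"rows": [[[28,0,0,-1,0,0,0],[28,0,0,-1,0,0,0],[28,0,0,0,0,0,0]]]}}

```text
clock: 17.3
tcp_pos: [0.4444, 0.3623, 0.0917]
tool_rot: [-0.705, 0.705, -0.05, 0.05]
contact_force: [0.4, -0.5, -0.8]
grip_width: 0.0315
```

Emit:
{"api": "send_rows", "payload": {"rows": [[[28,0,0,-1,0,0,0],[28,0,0,0,0,0,0],[28,0,0,0,0,0,0]]]}}

```text
clock: 17.6
tcp_pos: [0.4445, 0.3625, 0.0913]
tool_rot: [0.705, -0.705, 0.05, -0.05]
contact_force: [-2.3, -1.8, 5.6]
grip_width: 0.0314
```

Contact (5.6 N up). Releasing gently and looking.

Emit:
{"api": "send_rows", "payload": {"rows": [[[36,0,0,0,0,0,0],[50,0,0,0,0,0,0],[66,0,0,0,0,0,0],[66,0,0,0,0,0,0],[66,0,0,15,0,0,0],[66,0,0,35,0,0,0],[66,0,0,45,0,0,0],[66,0,0,45,0,0,0]]]}}

```text
clock: 18.4
tcp_pos: [0.4443, 0.362, 0.2335]
tool_rot: [0.705, -0.705, 0.05, -0.05]
contact_force: [1.1, 0.7, 0.6]
grip_width: 0.0662
```

Emit:
{"api": "send_rows", "payload": {"rows": [[[66,-20,35,20,0,0,0],[66,-20,40,0,0,0,0],[66,-20,40,0,0,0,0],[66,-20,40,0,0,0,0],[66,-15,30,0,0,0,0],[66,0,0,0,0,0,0],[66,0,0,0,0,0,0],[66,0,0,0,0,0,0]]]}}

```text
clock: 19.2
tcp_pos: [0.3507, 0.5463, 0.2516]
tool_rot: [0.705, -0.705, 0.05, -0.051]
contact_force: [0.6, -0.2, 0.2]
grip_width: 0.0663
```

```bash
python3 -c "
from h import *
s,M=st(); s=vision.snapshot('scene'); cv2.imwrite('pics/s16.png',s['frame'][:,:,::-1]); crop(s,140,120,280,260,4,'pics/s17.png');s=vision.snapshot('top'); crop(s,140,170,320,340,4,'pics/t16.png')"
```

```text
19.2 p [350.664 546.272 251.636] x [ 0.99  -0.143  0.001] y [ 0.001  0.    -1.   ] q [-1.293  0.39   0.299  1.41  -0.114  1.358 -1.135] F [ 0.58  -0.152  0.173] w 66.25416851593525
```

View pics/s16.png

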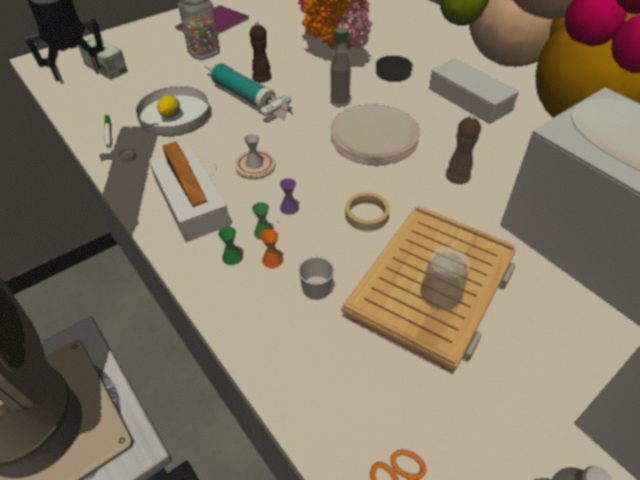

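View pics/s17.png

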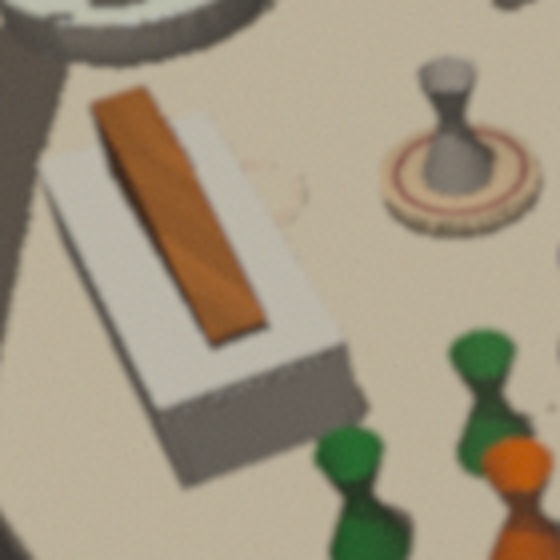

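View pics/t16.png

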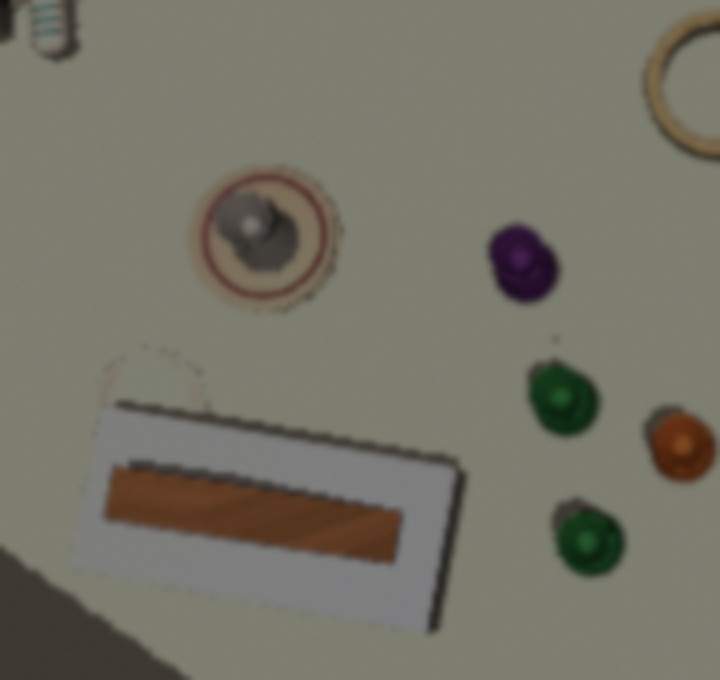

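```bash
python3 -c "
from h import *
T=vision.snapshot('top');S=vision.snapshot('scene')
np.set_printoptions(precision=4,suppress=True)
a=(onz(T,140+401/4,170+511/4,.07)+onz(T,140+392/4,170+563/4,.07))/2; print('tip',a)
b=(onz(T,140+112/4,170+466/4,.112)+onz(T,140+104/4,170+519/4,.112))/2; print('tail',b,'mid',(a+b)/2, 'vs riser .4367 .3085', 'len',np.linalg.norm((a-b)[:2]))
crop(T,340,120,480,280,4,'pics/t18.png'); crop(S,330,190,530,380,3.5,'pics/s18.png')
print('cup',onz(S,316.2,271.3,.057))
"
```

```text
tip [0.4245 0.2262 0.07  ]
tail [0.4459 0.3887 0.112 ] mid [0.4352 0.3074 0.091 ] vs riser .4367 .3085 len 0.1638975066281324
cup [ 0.5122 -0.0523  0.057 ]
```

View pics/s18.png

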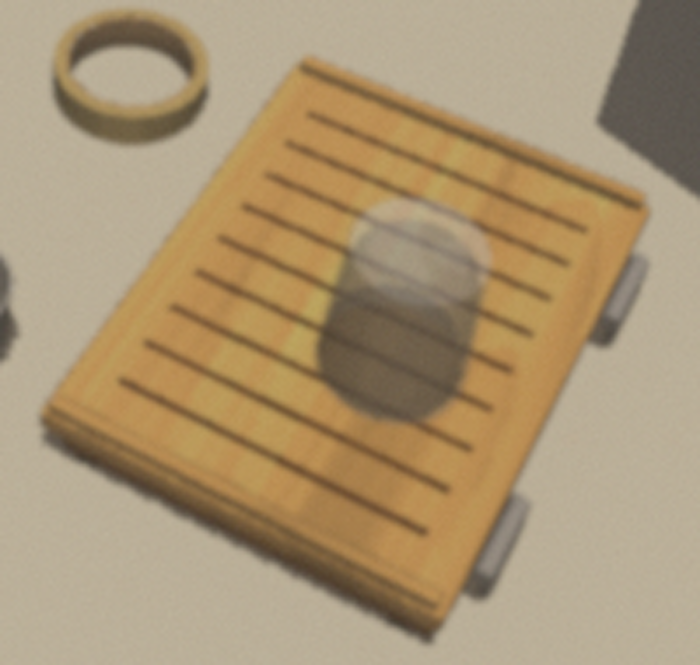

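The board lies level on its frame with the glass upright on it (crop (405,310)). The wedge is centred within 2 mm on the riser, and the cup and tape are in place. Handing in.

```bash
python3 -c "
from plant import robot
print(robot.hand_in())"
```

```text
the job is handed in; nothing more can be done
None
```

The job is done and handed in at about 19 s of the 61 s allowed. No verdict was reported.

- **Jigger:** I stood the steel jigger on the coasters. The last pictures show it upright and, by eye, within a few millimetres of the centre.
- **Tugs:** I drew the wedge straight back in six tugs of about 14–21 mm, pausing 0.3–0.5 s after each. The first two stops measured about 19 mm and 40 mm, by how far the gripper had moved. The gripper had moved about 110 mm when the wedge came free.
- **Wedge:** I laid it along the low white riser. Its middle measured within about 2 mm of the riser's centre, and nothing overhangs.
- **Board and glass:** The board looks level and the glass upright on it. I judged both by eye and did not measure the board's angle.
- **Cup and tape:** The cup measured within about 3 mm of its first position. The tape was only judged by eye and looks unmoved.
- **Robot:** The arm ended clear of everything.

One reading disagreed. The jaws closed to 36 mm on the jigger, not its stated 43 mm, but it was held, carried and placed upright without trouble.

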